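# Pry up a ventilator cover and hold it at its balance point

## Robot

A 6-joint arm with a two-finger parallel gripper is mounted at the origin on the work surface. World frame = base frame: x ahead of the robot, y to its left, z up, the work surface at z = 0. Lengths are in mm, angles in rad, forces in N, time in s.
With the tool pointing down it reaches from about 350 to 875 mm from the base axis. Payload 15.5 kg.
Tool frame: the origin (TCP) lies between the finger pads; the fingertips stand 8 mm ahead of it and the grasp point (between the pads) lies 11 mm behind it (robot.finger_overhang is the distance from the TCP to the fingertips, in mm); z points along the fingers, y is the direction in which the jaws open and shut (so a half turn about z gives the same grasp; the last joint's range is limited). The gripper opens to 85 mm and grips with 20 to 120 N. Pads are 22 mm wide; open, the fingers measure 114 mm over their backs; the gripper's body (76 mm by 85 mm) begins 54 mm behind the grasp point. The pads swing forward as they close: fully open they stand 13 mm farther back than shut.
Start: joints at [-1.387, 0.494, 1.345, -0, 1.302, -0.096], TCP at [172.002, -600.867, 239.277] pointing down, gripper open.
Joint ranges: [-2.91, 2.91], [-0.82, 2.16], [0.22, 2.67], [-1.22, 4.37], [0.12, 2.79], [-3.08, 3.08]. Speed limits (rad/s): [1.89, 1.89, 2.57, 3.01, 3.01, 3.01].

## Interface

Orientations are given as a unit quaternion [x, y, z, w].
In Python, from rig import robot gives the robot as it stands.
- The arm moves only by the tool arm_command, never from a script. Its argument "plan" is a list that holds one entry, the list of rows, each a list of 7 numbers: the turn, a rotation vector about the tool's x, y, z scaled (see below), then the shift along the tool's x, y, z scaled (see below), then the opening, from -1 (shut) to 1 (fully open). In form: [[[ax, ay, az, x, y, z, gripper], ...]]. A call has 1 to 10 rows; each row is the pose to reach, as a shift and turn from the pose measured when the call began, along the tool's axes at that moment; what a row does not reach only later rows make up. The controller multiplies each number of a shift by 40 cm and each number of a turn by 120 degrees. A row lasts 1/8 s, in which the tool goes at most 62.5 mm and 10.7 degrees, less where a joint would pass 70% of its speed; a pose out of reach is approached as far as the arm can. A call with a number of a shift or a turn outside -1 to 1 is refused whole. A call with a gripper value outside its range is refused whole. The fingers move at their own pace and stop on an object; "newtons" is the grip in N (left out, the last holds). Time passes only in rows, so rows that repeat a pose let the fingers close. It gives the time, the measured TCP pose, the force and the opening at its end, in the units of the state.
- robot.state(): the state, without advancing time (a new reading comes with each control period).
- robot.read_camera(name): name is "scene" or "top"; returns a dict with "pixels" (420x560x3 uint8, red, green, blue), "range_z" (420x560 float32, mm along the optical axis (not along the pixel's ray), 0 where there is no reading), "vertical_fov" (degrees; the focal length in pixels is half the picture's height over the tangent of half this angle, whatever the lens; pixels are square), "cx", "cy" (the principal point, pixels), "world_from_camera" (4x4, takes a point from camera to world coordinates). Camera axes: x right, y down, z forward; pixel columns grow to the right and rows downward; lengths in mm; the calibration is good to about 2 mm. A picture is of the moment at which its call begins.
- robot.sign_off(): hands the job in, once; it reports no verdict.
The state is a dict: "t": time; "joint_pos": joint angles; "joint_velocities": joint speeds; "effort": joint torques, N m; "tool_pos": TCP position; "orientation": TCP orientation; "wrist_force": force on the tool from outside, world axes, zero at the start; "torque": the same for the moment, N m; "opening": finger opening in mm.
Only numpy, scipy, OpenCV 4.12 (cv2) and the standard library are available. Lean on these libraries where they do the work, as an engineer would, in place of code of your own. Each camera call takes 0.05 s, during which the arm holds its last target. There are 200 camera calls.

## Task

Take the orange pry tool from its rest, put its blade into the notch in the ventilator unit's front, under the yellow-marked edge of the hinged cover, and lever the cover open. Swing it up with the blade to its over-centre balance point, not letting it drop over backwards, and finish while still holding the tool with the blade alone steadying the cover there. Leave the bottle, the screwdriver and the blue adapter ring where they are.

Things in the scene. Friction and masses are not known exactly. Their poses are not given: they have to be found in the camera images.
- unit: White ventilator unit, fixed: 190 mm deep (x), 200 mm wide (y), walls 75 mm high, grey cover on top. Origin: centre of its underside; -x side is the front, roughly facing the robot. Under the cover's edge the front has a notch, 70 mm wide, open from 45 to 75 mm above the bench, through the 10 mm wall into a hollow well (floor at 45 mm, parts on it up to 14 mm high).
- cover (a joint): Hinge of the 250 g grey cover, rad: 0 shut (level), grows as the front edge swings up and back, stop at 2.3. It balances at 1.41, 9 degrees short of upright: below that it falls shut, above it drops over backwards. Light damper, hardly any friction. Lifting from shut takes 1.1 N at the edge, near balance under 0.1 N: stop a few hundredths of a rad short so that it still leans on the blade.
- cover_hinge (a point): Middle of the cover's hinge line (along the unit's y), 30 mm behind the unit's centre, 77.5 mm above the bench, at mid-thickness of the 5 mm cover plate. Its axes turn with the cover: -x from the hinge to the front edge, z out of the outer face.
- cover_lip (a point): Middle of the cover's yellow-marked front edge, on its flat underside, 125 mm from the hinge line (75 mm above the bench and flush with the unit's front when shut). Cover 148 mm wide; the black display pod on its outer face (70 x 100 mm, 22 mm high) begins 45 mm from this edge. Axes as cover_hinge.
- rest: Blue tool rest, fixed, left or right of the unit: base 130 x 60 x 8 mm with two grey cradles (12 mm thick, at x = -45 and +45 mm), seats 30 mm and side lips 38 mm above the bench. Origin: centre of its underside.
- pry_tool: Pry tool, 60 g, lying in the cradles along the rest's x, blade to +x. Orange handle x -60 to +50 mm, 16 mm wide (y), 20 mm high; steel blade 14 mm wide, 3 mm thick, out to x = +110 mm at the handle's mid-height. Origin: in the handle's underside, 30 mm above the bench at the start. Grip it firmly across y, between the cradles (x -30 to +30 mm).
- pry_tool_tip (a point): Middle of the blade's end: x = +110 mm, 10 mm above the tool's origin. Axes as the tool.
- bottle: Upright whitish plastic bottle with a blue cap, 60 mm diameter, 130 mm high, to be left alone. Stands on the other side of the unit from the tool rest. Origin: centre of its underside.
- screwdriver: Red-handled screwdriver lying on the bench to the left of the unit's rear, roughly along y; to be left alone.
- adapter: Blue plastic ring, 48 mm diameter, 35 mm high, on the bench to the right of the unit's rear; to be left alone. Origin: centre of its underside.

How it is judged:
By the outcome, as a careful person would: the job done as asked, in the order asked, and still so for the second after the job is handed in, while the arm keeps its last pose, push and grip.
It also fails if it takes over 58 s, if anything falls off the work surface, if the arm or the gripper's body presses on something with over 40 N, if the wrist force passes 120 N, or if a joint passes its speed limit or range.

## Working session

There is one attempt and no reset: what is moved stays moved. The work goes in short steps, Python scripts to look and compute and a tool call to move; the robot and the scene stay as the last step left them, time stands still between calls to the robot, and variables do not carry over. Pictures are saved under pics/ and viewed, about 8 in all and at most 12, crops included, and the job is handed in when it is done.

Besides the shell and the picture viewer there is one more tool, called as name([rows], argument=value, ...), one row to a line, values as JSON. arm_command: Moves the arm, as the interface text tells. Shifts and turns lie within -1 to 1; 1 stands for 40 cm of shift or 120 degrees of turn. Its arguments: {"type":"object","properties":{"plan":{"type":"array","items":{"type":"array","items":{"type":"array","items":{"type":"number"}}}},"newtons":{"type":"number"}},"required":["plan"]}

```bash
ls; mkdir -p pics
cat > h.py <<'E'
import numpy as np, cv2
from rig import robot
from scipy.spatial.transform import Rotation as R
def grab(n):
    c=robot.read_camera(n); return c
def pt(c,u,v,r=0):
    z=c["range_z"]; z=z[v-r:v+r+1,u-r:u+r+1]; z=np.median(z[z>0]) if (z>0).any() else 0
    f=210/np.tan(np.radians(c["vertical_fov"]/2))
    return (c["world_from_camera"]@np.array([(u-c["cx"])/f*z,(v-c["cy"])/f*z,z,1]))[:3]
def cloud(c):
    f=210/np.tan(np.radians(c["vertical_fov"]/2)); z=c["range_z"]
    v,u=np.mgrid[:420,:560]
    P=np.stack([(u-c["cx"])/f*z,(v-c["cy"])/f*z,z,np.ones_like(z)],-1)
    return (P@c["world_from_camera"].T)[...,:3]
E
python3 - <<'E'
from h import *
print(robot.state())
for n in("scene","top"):
    c=grab(n); cv2.imwrite(f"pics/{n}0.png",c["pixels"][...,::-1]); print(n,c["vertical_fov"],c["cx"],c["cy"],c["world_from_camera"].round(3).tolist())
    np.save(n+"0.npy",cloud(c)); cv2.imwrite(n+".raw.png",c["pixels"][...,::-1])
E
```

```text
pics
{'t': 0.0, 'joint_pos': array([-1.38751993e+00,  4.94177973e-01,  1.34616100e+00,  1.09486684e-05,
        1.30248250e+00, -9.54864480e-02]), 'joint_velocities': array([ 0.00179755, -0.00084446, -0.00025506,  0.00050009,  0.00030031,
        0.00046841]), 'effort': array([-4.12578971e-03, -8.82168388e+01, -3.83882153e+01, -3.71027918e-04,
        1.00017514e-02, -1.72279078e-05]), 'tool_pos': array([ 171.92765296, -600.51293728,  238.693363  ]), 'orientation': array([ 9.90302140e-01,  1.38929096e-01, -2.16884373e-05, -6.14051313e-04]), 'wrist_force': array([ 0.76615823, -0.5340395 ,  1.22033294]), 'torque': array([-0.0331815 , -0.00844002,  0.01667751]), 'opening': 85.59822929485577}
scene 57.91800494186469 275.2059006654344 203.21418769072173 [[0.831, 0.429, -0.355, 903.642], [0.557, -0.653, 0.513, -454.098], [-0.011, -0.624, -0.782, 768.675], [0.0, 0.0, 0.0, 1.0]]
top 53.41099191004495 283.6372158812676 210.83185842276816 [[-0.024, -0.996, 0.09, 490.84], [-1.0, 0.025, 0.006, 8.459], [-0.008, -0.09, -0.996, 1069.869], [0.0, 0.0, 0.0, 1.0]]
```

View pics/scene0.png

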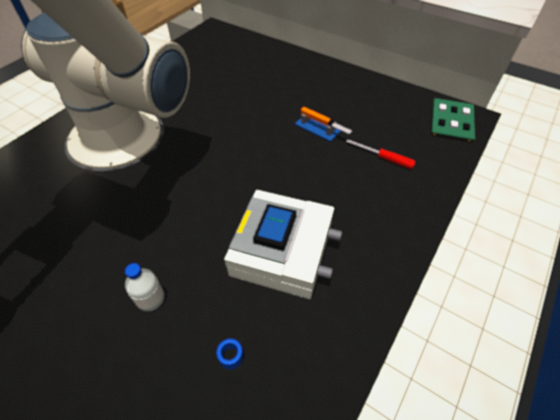

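View pics/top0.png

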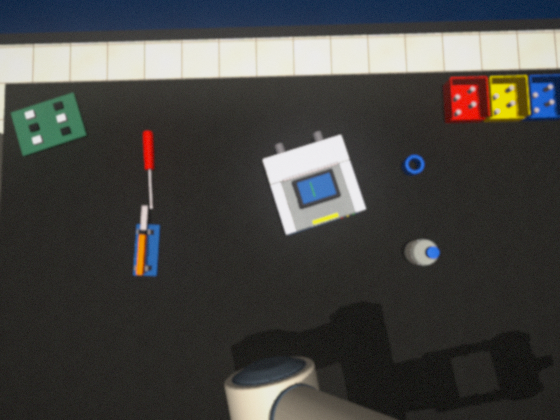

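The scene view shows the tool rest (about 320,122), the unit (280,245) and the yellow edge (244,222). The top view shows the tool at (142,240) with its blade towards +x, and the unit at (315,185) with the yellow edge at (326,218). I'll measure using depth next.

Run:
```python
from h import *
for n in("top","scene"):
    P=np.load(n+"0.npy"); im=cv2.imread(n+".raw.png"); hsv=cv2.cvtColor(im,cv2.COLOR_BGR2HSV).astype(int)
    H,S,V=hsv[...,0],hsv[...,1],hsv[...,2]; x,y,z=P[...,0],P[...,1],P[...,2]
    def rect(name,m):
        if m.sum()<5: print(name,m.sum());return
        q=P[m]; r=cv2.minAreaRect(q[:,:2].astype(np.float32))
        print(n,name,m.sum(),"c",np.round(r[0],1),"sz",np.round(r[1],1),"ang",round(r[2],2),"z",np.percentile(q[:,2],[5,50,95]).round(1),"mean",q.mean(0).round(1))
    ws=(x>350)&(x<900)
    ur=(np.abs(y+60)<170)&(x>400)&(x<720)
    rect("unit",ur&(z>60)&(z<82)&(y>-150)&(S<80)&(V>110) & (x>440))
    rect("yellow",ur&(H>20)&(H<35)&(S>130)&(V>100))
    left=(y>200)&(y<500)&ws
    rect("orange",left&(H>5)&(H<20)&(S>150)&(V>100)&(z>35))
    rect("blade",left&(S<70)&(V>130)&(z>30)&(z<60)&(x<620))
    rect("blue",left&(H>95)&(H<120)&(S>120)&(z<25)&(z>0))
    rect("bottle",(y<-120)&(y>-320)&ws&(z>20)&(x<560)&(z<150))
    # unit edges: yaw via PCA of yellow
im=cv2.imread("top.raw.png"); c=cv2.hconcat([cv2.resize(im[195:285,110:180],(467,600),interpolation=2),cv2.resize(im[130:240,258:370][:, :],(333,327),interpolation=2).copy() if 0 else cv2.copyMakeBorder(cv2.resize(im[125:240,258:371],(330,336),interpolation=2),0,264,0,0,0)])
cv2.imwrite("pics/crop1.png",c)
```

```text
top unit 3777 c [645.8 -58.6] sz [190.4 200. ] ang 16.24 z [73.2 78.8 81.5] mean [638.7 -44.6  78.3]
top yellow 101 c [543.7 -64.2] sz [ 29.5 177.3] ang 26.56 z [76.7 80.3 82.7] mean [558.4 -82.6 107.9]
top orange 284 c [486.2 366. ] sz [15.4 97.8] ang 86.24 z [41.7 49.5 52.8] mean [486.  364.9  48.8]
top blade 161 c [528.1 369.9] sz [ 30.6 157.8] ang 89.2 z [37.7 41.7 44.4] mean [567.  362.9  41.4]
top blue 659 c [496.9 367.6] sz [ 65.3 133.2] ang 85.92 z [ 3.   7.8 11.4] mean [497.1 355.5   7.7]
top bottle 571 c [ 476.  -302.8] sz [59.7 34. ] ang 0.72 z [ 31.2  88.2 129.3] mean [ 476.4 -301.3   85.1]
scene unit 3574 c [645.7 -58.9] sz [189.9 202.2] ang 15.27 z [74.3 79.7 81.6] mean [648.8 -57.8  78.9]
scene yellow 121 c [538.6 -60.5] sz [ 35.6 121.7] ang 44.11 z [ 0.5 80.3 82.4] mean [557.4 -80.7  74.5]
scene orange 192 c [488.  365.8] sz [22.8 99. ] ang 84.95 z [37.9 48.6 51.8] mean [490.1 363.   46.8]
scene blade 76 c [577.5 362. ] sz [19.2 60.9] ang 77.78 z [38.5 41.5 44. ] mean [576.7 361.3  41.4]
scene blue 439 c [496.3 362.5] sz [ 56.5 139.2] ang 86.48 z [ 2.2  7.7 11. ] mean [504.6 354.3   7.5]
scene bottle 513 c [ 486.2 -304.6] sz [30.7 44.4] ang 89.62 z [ 30.8  89.1 130.9] mean [ 493.3 -308.3   86.7]
```

View pics/crop1.png

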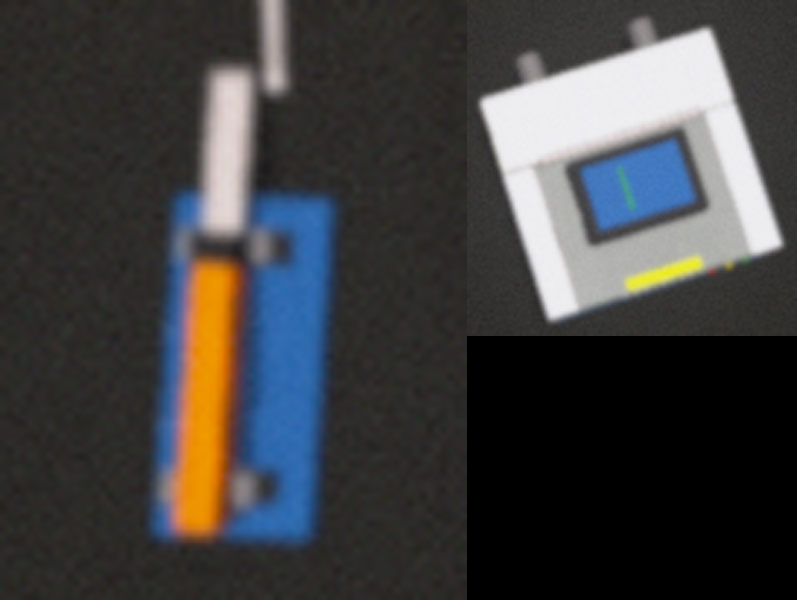

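```bash
cat >> h.py <<'E'
def ray(c,u,v,z):
    f=210/np.tan(np.radians(c["vertical_fov"]/2)); W=c["world_from_camera"]
    d=W[:3,:3]@np.array([(u-c["cx"])/f,(v-c["cy"])/f,1]); return W[:3,3]+d*(z-W[2,3])/d[2]
def go(dp,yaw_world=0,pitch=None):
    "tool-axis shift (units) for a world shift dp"
    s=robot.state(); r=R.from_quat(s["orientation"]); return (r.inv().apply(dp)/400)
E
python3 - <<'E'
from h import *
c=grab("top")
for n,u,v,z in(("tip",144.8,205.3,41.5),("back",139.3,275.2,50),("collar",142.6,234,50),("yellowmid",326,218.3,80),("FL",258+81/2.92,125+320/2.92,75),("FR",258+316/2.92,125+246/2.92,75)): print(n,ray(c,u,v,z).round(1))
for n in("top","scene"):
    P=np.load(n+"0.npy"); im=cv2.imread(n+".raw.png"); hsv=cv2.cvtColor(im,cv2.COLOR_BGR2HSV).astype(int)
    H,S,V=[hsv[...,i] for i in range(3)]; x,y,z=[P[...,i] for i in range(3)]
    m=(abs(y-363)<14)&(x>420)&(x<615)&(z>35)&(z<60)&(((H>5)&(H<20)&(S>150)&(V>100)&(z>45))|((S<70)&(V>130)&(x>562)&(z>37)&(z<46)))
    q=P[m]; p=np.polyfit(q[:,0],q[:,1],1); print(n,"yaw",np.degrees(np.arctan(p[0])),"y at 490",np.polyval(p,490),"x range",np.percentile(q[:,0],[0.5,99.5]))
    m=(abs(y-363)<50)&(x>400)&(x<600)&(H>95)&(H<120)&(S>120)&(z<14)&(z>2); q=P[m]
    print("base x",np.percentile(q[:,0],[1,99]),"y",np.percentile(q[:,1],[1,99]))
print(robot.state()["t"])
E
```

```text
tip [606.1 358.8  41.5]
back [434.9 368.2  50. ]
collar [534.6 360.9  50. ]
yellowmid [560. -86.  80.]
FL [523.9  10.6  75. ]
FR [ 579.7 -183.2   75. ]
top yaw -2.7348912567089254 y at 490 365.46561740997385 x range [437.72391736 605.12617854]
base x [432.15919735 561.55857946] y [334.69246284 397.12412968]
scene yaw -2.357345751191862 y at 490 364.2620179276946 x range [442.23746294 605.53144671]
base x [435.62564792 564.95993059] y [332.8875349  384.32263308]
0.15
```

arm_command([
  [[0, 0, 0, 0.93, -0.9, 0, 1], [0, 0, 0, 0.93, -0.9, 0, 1], [0, 0, 0, 0.93, -0.9, 0, 1], [0, 0, 0, 0.93, -0.9, 0, 1], [0, 0, 0, 0.93, -0.9, 0, 1], [0, 0, 0, 0.93, -0.9, 0, 1], [0, 0, 0, 0.93, -0.9, 0, 1], [0, 0, 0, 0.93, -0.9, 0, 1], [0, 0, 0, 0.93, -0.9, 0, 1], [0, 0, 0, 0.93, -0.9, 0, 1]],
])

```text
t: 1.4
tool_pos: [430.9, -151.0, 239.1]
orientation: [0.99, 0.14, -0.0, -0.001]
wrist_force: [-0.2, -0.4, -0.0]
opening: 85.1
```

arm_command([
  [[0, 0, 0.16, 0.4, -1, 0, 1], [0, 0, 0.16, 0.4, -1, 0, 1], [0, 0, 0.16, 0.4, -1, 0, 1], [0, 0, 0.16, 0.4, -1, 0, 1], [0, 0, 0.16, 0.4, -1, 0, 1], [0, 0, 0.16, 0.4, -1, 0, 1], [0, 0, 0.16, 0.4, -1, 0, 1], [0, 0, 0.16, 0.4, -1, 0, 1], [0, 0, 0.16, 0.4, -1, 0, 1], [0, 0, 0.16, 0.4, -1, 0, 1]],
])

```text
t: 2.65
tool_pos: [473.6, 275.9, 239.5]
orientation: [1.0, -0.028, -0.0, -0.0]
wrist_force: [-0.3, -0.4, -0.1]
opening: 85.3
```

Run:
```python
from h import *
s=robot.state(); r=R.from_quat(s["orientation"]); print(s["tool_pos"],r.as_matrix().round(3)); p=s["tool_pos"]
print(go(np.array([485.5,365,130])-p), go(np.array([485.5,365,29.5])-p))
```

```text
[473.61854051 275.93047845 239.45685601] [[ 0.998 -0.055 -0.001]
 [-0.055 -0.998  0.   ]
 [-0.001 -0.    -1.   ]]
[ 0.01760976 -0.22386671  0.27371435] [ 0.01781537 -0.22376961  0.52496425]
```

arm_command([
  [[0, 0, 0, 0.018, -0.224, 0.2, 1], [0, 0, 0, 0.018, -0.224, 0.25, 1], [0, 0, 0, 0.018, -0.224, 0.27, 1], [0, 0, 0, 0.018, -0.224, 0.36, 1], [0, 0, 0, 0.018, -0.224, 0.44, 1], [0, 0, 0, 0.018, -0.224, 0.49, 1], [0, 0, 0, 0.018, -0.224, 0.515, 1], [0, 0, 0, 0.018, -0.224, 0.525, 1], [0, 0, 0, 0.018, -0.224, 0.525, 1]],
])

```text
t: 3.78
tool_pos: [486.0, 364.9, 30.1]
orientation: [1.0, -0.028, -0.0, -0.0]
wrist_force: [-0.8, 0.1, -0.0]
opening: 85.5
```

Run:
```python
from h import *
c=grab("scene"); cv2.imwrite("pics/g1.png",cv2.resize(c["pixels"][60:200,240:440,::-1],(800,560),interpolation=2)); s=robot.state(); print(s["tool_pos"],s["wrist_force"])
```

```text
[486.05515951 365.08407854  30.29122606] [ 0.05960523 -0.35052297 -0.50761402]
```

View pics/g1.png

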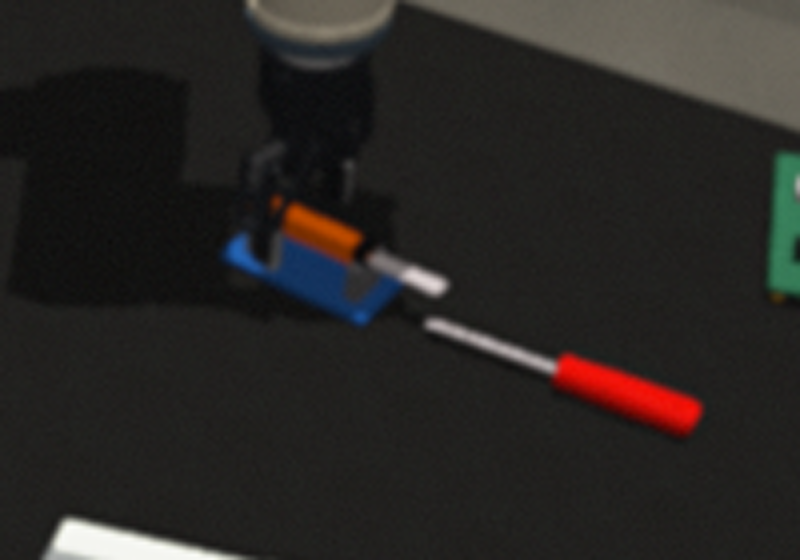

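The fingers straddle the handle near its middle, at about (290,215) in the crop, with the blade free. Closing now.

arm_command([
  [[0, 0, 0, 0, 0, 0, -1], [0, 0, 0, 0, 0, 0, -1], [0, 0, 0, 0, 0, 0, -1], [0, 0, 0, 0, 0, 0, -1], [0, 0, 0, 0, 0, 0, -1], [0, 0, 0, 0, 0, 0, -1], [0, 0, 0, 0, 0, 0, -1], [0, 0, 0, 0, 0, 0, -1]],
], newtons=80)

```text
t: 4.82
tool_pos: [486.1, 365.2, 30.5]
orientation: [1.0, -0.028, 0.0, -0.001]
wrist_force: [-1.9, -1.0, 5.7]
opening: 14.9
```

arm_command([
  [[0, 0, 0, 0, 0, -0.03, -1], [0, 0, 0, 0, 0, -0.08, -1], [0, 0, 0, 0, 0, -0.15, -1], [0, 0, 0, 0, 0, -0.3, -1], [0, 0, 0, 0, 0, -0.42, -1], [0, 0, 0, 0, 0, -0.42, -1], [0, 0, 0, 0, 0, -0.42, -1]],
])

```text
t: 5.7
tool_pos: [485.7, 364.8, 198.5]
orientation: [1.0, -0.028, 0.0, -0.0]
wrist_force: [-0.8, -0.1, -1.1]
opening: 14.6
```

```bash
cat >> h.py <<'E'
def tool(c,name):
    "grasped pry tool points expressed in TCP frame from depth/colour"
    s=robot.state(); P=cloud(c); hsv=cv2.cvtColor(c["pixels"],cv2.COLOR_RGB2HSV).astype(int)
    H,S,V=[hsv[...,i] for i in range(3)]
    q=R.from_quat(s["orientation"]).inv().apply((P.reshape(-1,3)-s["tool_pos"])).reshape(P.shape)
    near=(abs(q[...,1])<25)&(q[...,0]>-80)&(q[...,0]<150)&(abs(q[...,2]+11)<25)
    for n,m in(("orange",near&(H>5)&(H<20)&(S>150)&(V>70)),("blade",near&(S<70)&(V>100)&(q[...,0]>66))):
        a=q[m]
        if len(a)>8: print(name,n,len(a),"x",np.percentile(a[:,0],[1,99]).round(1),"mean",a.mean(0).round(1),"slopes y,z",[round(np.polyfit(a[:,0],a[:,i],1)[0],3) for i in(1,2)],"z5-95",np.percentile(a[:,2],[5,95]).round(1))
E
python3 - <<'E'
from h import *
for n in("scene","top"):
    c=grab(n); tool(c,n)
cv2.imwrite("pics/g2.png",c["pixels"][...,::-1])
s=robot.state(); print(s["t"],s["tool_pos"],s["wrist_force"],s["opening"],s["joint_pos"])
E
```

```text
scene orange 205 x [-45.2  50.7] mean [ 10.2   4.8 -13.8] slopes y,z [np.float64(-0.031), np.float64(-0.036)] z5-95 [-21.2  -3.1]
scene blade 79 x [ 67.1 122.9] mean [ 97.3   0.2 -11.8] slopes y,z [np.float64(0.001), np.float64(0.018)] z5-95 [-13.6  -9.9]
top orange 339 x [-47.8  49.7] mean [  1.7   2.4 -17.1] slopes y,z [np.float64(-0.005), np.float64(-0.004)] z5-95 [-22.4  -5.9]
top blade 189 x [ 66.6 121.1] mean [ 94.3  -0.5 -11.3] slopes y,z [np.float64(0.005), np.float64(0.001)] z5-95 [-14.   -8.7]
5.8 [485.36280938 364.58743836 197.39971218] [ 0.20087454 -0.68808207 -1.85608843] 14.57606762905993 [5.45474658e-01 5.10630920e-01 1.44176036e+00 8.59048183e-04
 1.19052528e+00 2.17125617e+00]
```

View pics/g2.png

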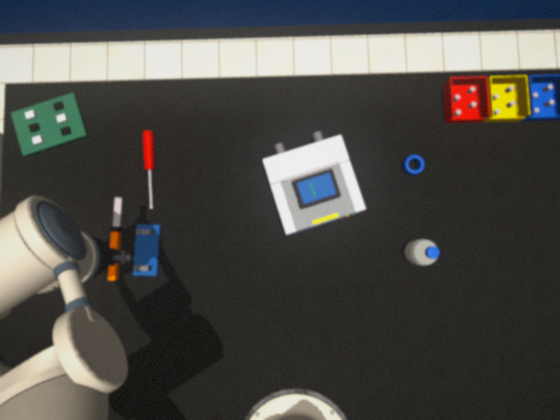

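arm_command([
  [[0, 0, -0.03, -0.03, 0.1, 0, -1], [0, 0, -0.06, -0.06, 0.25, 0, -1], [0, 0, -0.1, -0.1, 0.4, 0, -1], [0, 0, -0.13, -0.12, 0.55, 0, -1], [0, 0, -0.16, -0.13, 0.7, 0, -1], [0, 0, -0.16, -0.13, 0.85, 0, -1], [0, 0, -0.16, -0.13, 0.95, 0, -1], [0, 0, -0.16, -0.13, 1, 0, -1], [0, 0, -0.16, -0.13, 1, 0, -1], [0, 0, -0.16, -0.13, 1, 0, -1]],
])

```text
t: 7.05
tool_pos: [411.0, -31.4, 197.1]
orientation: [0.99, 0.139, -0.001, -0.0]
wrist_force: [0.1, -0.3, -1.0]
opening: 14.5
```

```bash
cat >> h.py <<'E'
C=np.array([645.8,-58.7]); yaw=np.radians(16); ux=np.array([np.cos(yaw),np.sin(yaw)]); uy=np.array([-ux[1],ux[0]])
TX,TZ=121.,10.7
def tgt(X,Z): return np.r_[C+(X-TX)*ux,Z-TZ]   # level tool, blade-end middle at unit (X,0,Z)
def where():
    s=robot.state(); r=R.from_quat(s["orientation"]); t=s["tool_pos"]+r.apply([TX,0,-TZ]); d=t[:2]-C
    print("t",s["t"],"tcp",s["tool_pos"].round(1),"tip unit",(d@ux).round(1),(d@uy).round(1),t[2].round(1),"x-axis",r.apply([1,0,0]).round(3),"F",s["wrist_force"].round(2),"gap",s["opening"].round(1))
E
python3 - <<'E'
from h import *
where()
p=robot.state()["tool_pos"]
for Z in(150,67):print(go(tgt(-125,Z)-p))
E
```

```text
Traceback (most recent call last):
  File "h.py", line 35, in where
    print("t",s["t"],"tcp",s["tool_pos"].round(1),"tip unit",(d@ux).round(1),(d@uy).round(1),t[2].round(1),"x-axis",r.apply([1,0,0]).round(3),"F",s["wrist_force"].round(2),"gap",s["opening"].round(1))
                                                                                                                                                                                  ^^^^^^^^^^^^^^^^^^
AttributeError: 'float' object has no attribute 'round'
```

arm_command([
  [[0, 0, 0, -0.07, 0.1, 0.05, -1], [0, 0, 0, -0.07, 0.2, 0.15, -1], [0, 0, 0, -0.07, 0.228, 0.22, -1], [0, 0, 0, -0.07, 0.228, 0.28, -1], [0, 0, 0, -0.07, 0.228, 0.33, -1], [0, 0, 0, -0.07, 0.228, 0.35, -1], [0, 0, 0, -0.07, 0.228, 0.35, -1], [0, 0, 0, -0.07, 0.228, 0.35, -1]],
])

```text
t: 8.05
tool_pos: [409.3, -126.5, 57.6]
orientation: [0.99, 0.14, -0.001, -0.0]
wrist_force: [0.7, 0.0, -0.2]
opening: 14.8
```

```bash
sed -i 's/s\["opening"\].round(1)/round(s["opening"],1)/' h.py
python3 - <<'E'
from h import *
for n in("scene","top"): 
    c=grab(n); tool(c,n)
    im=c["pixels"][...,::-1]
    if n=="scene": a=cv2.resize(im[150:270,130:330],(800,480),interpolation=2)
where(); cv2.imwrite("pics/p1.png",a)
E
```

```text
scene orange 169 x [ 2.6 50.6] mean [ 28.8   2.6 -16.3] slopes y,z [np.float64(0.104), np.float64(0.044)] z5-95 [-21.2  -5.1]
scene blade 138 x [ 66.6 122.5] mean [ 94.7   0.4 -10.9] slopes y,z [np.float64(0.011), np.float64(0.002)] z5-95 [-13.   -8.9]
top blade 139 x [ 67.  121.3] mean [ 94.1  -1.  -10.4] slopes y,z [np.float64(0.009), np.float64(0.01)] z5-95 [-13.   -7.9]
t 8.15 tcp [ 409.3 -126.7   57.6] tip unit -125.1 -0.1 68.1 x-axis [ 0.961  0.276 -0.002] F [ 0.51 -0.32 -0.2 ] gap 14.5
```

View pics/p1.png

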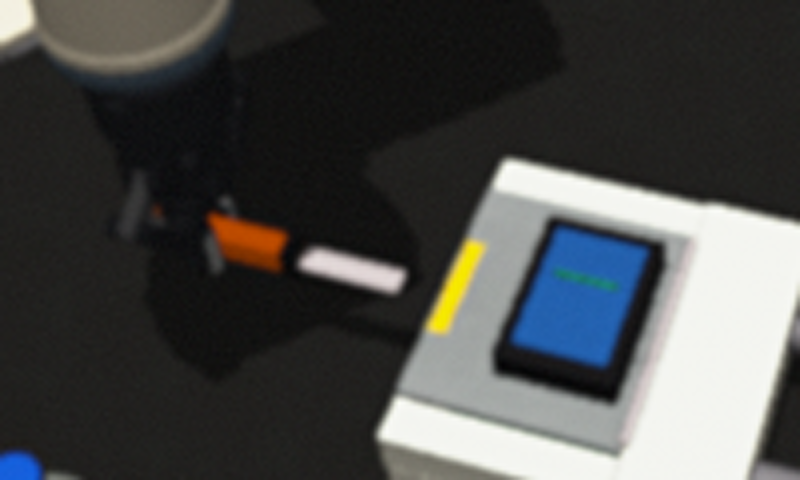

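arm_command([
  [[0, 0, 0, 0.03, 0, 0, -1], [0, 0, 0, 0.06, 0, 0, -1], [0, 0, 0, 0.09, 0, 0, -1], [0, 0, 0, 0.115, 0, 0, -1], [0, 0, 0, 0.1325, 0, 0, -1], [0, 0, 0, 0.1325, 0, 0, -1]],
])

```text
t: 8.9
tool_pos: [460.6, -111.9, 57.5]
orientation: [0.99, 0.14, -0.001, -0.0]
wrist_force: [0.5, -0.1, -0.6]
opening: 14.8
```

```bash
sed -i 's/TX,TZ=121.,10.7/TX,TZ=121.5,9.3/' h.py
cat >> h.py <<'E'
def cover(c,name):
    "cover angle from depth: fit pod/plate in unit x-z"
    P=cloud(c); d=P[...,:2]-C; X=d@ux; Y=d@uy; Z=P[...,2]
    return X,Y,Z
E
python3 - <<'E'
from h import *
where(); r0=102; s=robot.state(); p=s["tool_pos"]; tip=p+R.from_quat(s["orientation"]).apply([TX,0,-TZ])
# path: tip upper edge (mid+1.5) on cover underside (2.5 below mid-plane) at radius 102 from hinge (30,77.5)
for th in np.r_[0,.1,.2,.35,.5,.65,.8,.95,1.05,1.15,1.2,1.25,1.3,1.34,1.37,1.4]:
    X=30-r0*np.cos(th)+2.5*np.sin(th)*-1; Z=77.5+r0*np.sin(th)-2.5*np.cos(th)-1.5
    w=np.r_[C+X*ux,Z]-tip; print(round(th,2),round(X,1),round(Z,1),go(w).round(4))
E
```

```text
t 8.9 tcp [ 460.6 -111.9   57.5] tip unit -71.2 0.0 66.6 x-axis [ 0.961  0.277 -0.001] F [ 0.53 -0.14 -0.62] gap 14.8
0.0 -72.0 73.5 [-0.0021  0.     -0.0172]
0.1 -71.7 83.7 [-0.0015  0.     -0.0427]
0.2 -70.5 93.8 [ 0.0016  0.     -0.068 ]
0.35 -66.7 108.6 [ 0.011  0.    -0.105]
0.5 -60.7 122.7 [ 0.0259  0.     -0.1403]
0.65 -52.7 135.7 [ 0.0458  0.     -0.1729]
0.8 -42.9 147.4 [ 0.0704  0.     -0.2021]
0.95 -31.4 157.5 [ 9.910e-02  1.000e-04 -2.274e-01]
1.05 -22.9 163.2 [ 1.202e-01  1.000e-04 -2.417e-01]
1.15 -13.9 168.1 [ 1.426e-01  1.000e-04 -2.539e-01]
1.2 -9.3 170.2 [ 1.543e-01  1.000e-04 -2.591e-01]
1.25 -4.5 172.0 [ 1.662e-01  1.000e-04 -2.637e-01]
1.3 0.3 173.6 [ 1.783e-01  1.000e-04 -2.678e-01]
1.34 4.2 174.7 [ 1.881e-01  2.000e-04 -2.705e-01]
1.37 7.2 175.5 [ 1.955e-01  2.000e-04 -2.724e-01]
1.4 10.2 176.1 [ 2.03e-01  2.00e-04 -2.74e-01]
```

arm_command([
  [[0, 0, 0, -0.002, 0, -0.017, -1], [0, 0, 0, -0.002, 0, -0.03, -1], [0, 0, 0, -0.0015, 0, -0.043, -1], [0, 0, 0, 0.0015, 0, -0.068, -1], [0, 0, 0, 0.006, 0, -0.087, -1], [0, 0, 0, 0.011, 0, -0.105, -1], [0, 0, 0, 0.018, 0, -0.123, -1], [0, 0, 0, 0.026, 0, -0.14, -1], [0, 0, 0, 0.035, 0, -0.156, -1], [0, 0, 0, 0.035, 0, -0.156, -1]],
])

```text
t: 10.15
tool_pos: [474.8, -108.1, 120.4]
orientation: [0.99, 0.14, -0.0, 0.0]
wrist_force: [-0.6, -0.1, -1.7]
opening: 14.6
```

```bash
cat >> h.py <<'E'
def yel(c,n):
    X,Y,Z=cover(c,n); hsv=cv2.cvtColor(c["pixels"],cv2.COLOR_RGB2HSV).astype(int)
    H,S,V=[hsv[...,i] for i in range(3)]
    m=(H>20)&(H<38)&(S>120)&(V>80)&(abs(Y)<45)&(X>-110)&(X<60)&(Z>60)
    if m.sum()>4: a=np.median(X[m]),np.median(Y[m]),np.median(Z[m]); print(n,"yellow",m.sum(),np.round(a,1),"raw ang",round(np.arctan2(a[2]-77.5,30-a[0]),3))
    # plate points: inside cover half-width outside the pod, above the unit
    m=(abs(Y)<72)&(X>-100)&(X<60)&(Z>88)&(S<60)&(abs(Y)>38)
    if m.sum()>20:
        r=np.arctan2(Z[m]-77.5,30-X[m]); rr=np.hypot(Z[m]-77.5,30-X[m]); k=(rr>30)&(rr<125); print(n,"plate",k.sum(),"ang pct",np.percentile(r[k],[10,50,90]).round(3))
E
python3 - <<'E'
from h import *
for n in("scene","top"):
    c=grab(n); yel(c,n); tool(c,n)
    if n=="scene": cv2.imwrite("pics/l1.png",cv2.resize(c["pixels"][130:270,130:350,::-1],(800,509),interpolation=2))
where()
E
```

```text
scene yellow 138 [-67.4  -1.1 145.1] raw ang 0.606
scene plate 1122 ang pct [0.6   0.621 0.972]
scene orange 191 x [ 6.5 51.3] mean [ 29.9   3.4 -16.4] slopes y,z [np.float64(0.073), np.float64(0.034)] z5-95 [-21.9  -4.6]
scene blade 379 x [ 67.6 143.3] mean [118.3   0.6 -12.2] slopes y,z [np.float64(-0.006), np.float64(0.043)] z5-95 [-20.3  -4.3]
top yellow 119 [-6.890e+01 -1.000e-01  1.442e+02] raw ang 0.593
top plate 1008 ang pct [0.579 0.603 0.931]
top blade 286 x [ 92.8 143.1] mean [125.3  -0.3 -11.7] slopes y,z [np.float64(0.078), np.float64(0.272)] z5-95 [-21.   -2.9]
t 10.25 tcp [ 474.2 -108.1  119.8] tip unit -57.0 -0.0 129.0 x-axis [ 0.961  0.277 -0.001] F [-0.22 -0.31 -1.18] gap 14.5
```

View pics/l1.png

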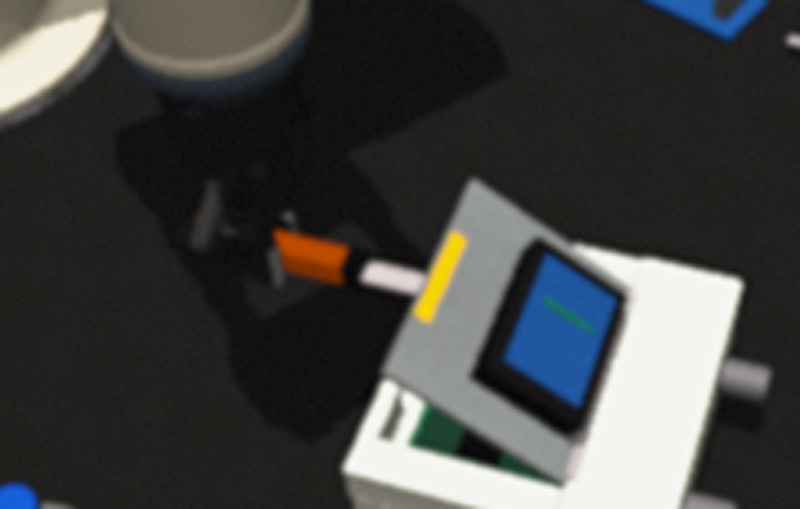

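arm_command([
  [[0, 0, 0, 0.007, 0, -0.0105, -1], [0, 0, 0, 0.014, 0, -0.021, -1], [0, 0, 0, 0.022, 0, -0.031, -1], [0, 0, 0, 0.032, 0, -0.042, -1], [0, 0, 0, 0.043, 0, -0.053, -1], [0, 0, 0, 0.054, 0, -0.063, -1], [0, 0, 0, 0.064, 0, -0.0715, -1], [0, 0, 0, 0.0745, 0, -0.079, -1], [0, 0, 0, 0.081, 0, -0.083, -1], [0, 0, 0, 0.085, 0, -0.086, -1]],
])

```text
t: 11.5
tool_pos: [507.1, -98.6, 154.2]
orientation: [0.99, 0.14, -0.001, -0.0]
wrist_force: [-0.0, 0.2, -0.6]
opening: 14.7
```

Run:
```python
from h import *
for n in("scene","top"):
    c=grab(n); yel(c,n)
where()
```

```text
scene yellow 109 [-25.3  -3.2 182.5] raw ang 1.086
scene plate 931 ang pct [1.078 1.1   1.442]
top yellow 39 [-26.7  10.1 183.7] raw ang 1.08
top plate 593 ang pct [1.069 1.086 1.381]
t 11.6 tcp [507.1 -98.6 154.2] tip unit -22.8 -0.0 163.4 x-axis [ 0.961  0.277 -0.001] F [-0.54  0.61 -0.74] gap 14.8
```

arm_command([
  [[0, 0, 0, 0.005, 0, -0.003, -1], [0, 0, 0, 0.011, 0, -0.006, -1], [0, 0, 0, 0.017, 0, -0.0095, -1], [0, 0, 0, 0.0225, 0, -0.012, -1], [0, 0, 0, 0.029, 0, -0.015, -1], [0, 0, 0, 0.034, 0, -0.0175, -1], [0, 0, 0, 0.04, 0, -0.02, -1], [0, 0, 0, 0.046, 0, -0.022, -1], [0, 0, 0, 0.052, 0, -0.024, -1], [0, 0, 0, 0.055, 0, -0.025, -1]],
])

```text
t: 12.85
tool_pos: [528.5, -92.5, 164.3]
orientation: [0.99, 0.14, -0.0, 0.0]
wrist_force: [-0.4, -0.4, 0.2]
opening: 14.4
```

Run:
```python
from h import *
for n in("scene","top"):
    c=grab(n); yel(c,n)
    if n=="scene": cv2.imwrite("pics/l2.png",cv2.resize(c["pixels"][110:250,150:370,::-1],(800,509),interpolation=2))
where()
```

```text
scene yellow 82 [  1.2  -0.9 193.2] raw ang 1.327
scene plate 742 ang pct [1.321 1.342 1.696]
top plate 310 ang pct [1.301 1.338 1.587]
t 12.95 tcp [528.4 -92.5 164.2] tip unit -0.7 -0.0 173.4 x-axis [ 0.961  0.277 -0.001] F [-0.66  0.36 -1.16] gap 14.6
```

View pics/l2.png

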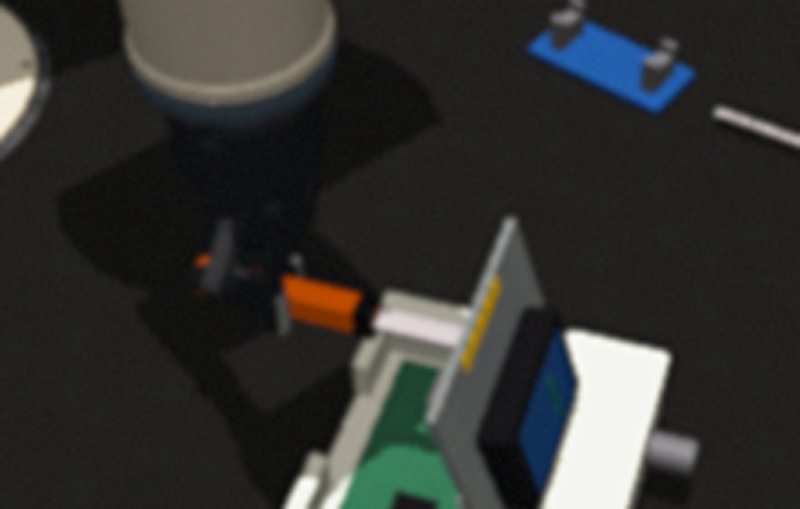

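arm_command([
  [[0, 0, 0, 0.002, 0, -0.0005, -1], [0, 0, 0, 0.004, 0, -0.001, -1], [0, 0, 0, 0.006, 0, -0.0015, -1], [0, 0, 0, 0.008, 0, -0.002, -1], [0, 0, 0, 0.01, 0, -0.0025, -1], [0, 0, 0, 0.012, 0, -0.003, -1], [0, 0, 0, 0.014, 0, -0.0035, -1], [0, 0, 0, 0.015, 0, -0.0035, -1], [0, 0, 0, 0.015, 0, -0.0035, -1], [0, 0, 0, 0.015, 0, -0.0035, -1]],
])

```text
t: 14.2
tool_pos: [534.1, -90.9, 165.6]
orientation: [0.99, 0.14, -0.001, 0.0]
wrist_force: [-0.2, -0.3, -0.1]
opening: 14.9
```

Run:
```python
from h import *
for n in("scene","top","scene"):
    c=grab(n); yel(c,n)
where()
X,Y,Z=cover(c,"scene")
# line fit on the cover's outer face beside the pod: slope gives the angle independent of hinge position
for s in(1,-1):
    m=(s*Y>53)&(s*Y<72)&(Z>95)&(Z<190)&(X>-15)&(X<50)
    x,z=X[m],Z[m]
    if m.sum()>20:
        for _ in range(4):
            p=np.polyfit(z,x,1); e=abs(x-np.polyval(p,z)); k=e<max(2,1.5*e.std()); x,z=x[k],z[k]
        print("side",s,len(x),"angle",np.pi/2-np.arctan(p[0])*-1*-1, "x at 77.5",np.polyval(p,77.5))
```

```text
scene yellow 72 [  8.3  -3.2 194.6] raw ang 1.387
scene plate 678 ang pct [1.382 1.405 1.738]
top plate 236 ang pct [1.35  1.407 1.624]
scene yellow 71 [  8.3  -2.4 195.2] raw ang 1.388
scene plate 670 ang pct [1.382 1.406 1.738]
t 14.35 tcp [534.2 -90.9 165.6] tip unit 5.3 0.0 174.8 x-axis [ 0.961  0.277 -0.001] F [ 0.1   0.04 -0.84] gap 14.8
side 1 73 angle 1.7892318551195279 x at 77.5 33.339272889820904
side -1 157 angle 1.7866489624333428 x at 77.5 33.53578663197435
```

arm_command([
  [[0, 0, 0, 0.001, 0, 0, -1], [0, 0, 0, 0.002, 0, -0.0005, -1], [0, 0, 0, 0.003, 0, -0.0005, -1], [0, 0, 0, 0.003, 0, -0.0005, -1], [0, 0, 0, 0.003, 0, -0.0005, -1], [0, 0, 0, 0.003, 0, -0.0005, -1], [0, 0, 0, 0.003, 0, -0.0005, -1], [0, 0, 0, 0.003, 0, -0.0005, -1]],
])

```text
t: 15.35
tool_pos: [535.3, -90.5, 165.8]
orientation: [0.99, 0.14, -0.001, 0.0]
wrist_force: [-0.3, -0.5, -0.2]
opening: 14.9
```

Run:
```python
from h import *
for n in("top","scene"):
    c=grab(n); yel(c,n)
    cv2.imwrite(f"pics/f_{n}.png",c["pixels"][...,::-1] if n=="top" else cv2.resize(c["pixels"][110:250,150:370,::-1],(800,509),interpolation=2))
where()
X,Y,Z=cover(c,"scene")
for s in(1,-1):
    m=(s*Y>53)&(s*Y<72)&(Z>95)&(Z<190)&(X>-15)&(X<50); x,z=X[m],Z[m]
    for _ in range(4):
        p=np.polyfit(z,x,1); e=abs(x-np.polyval(p,z)); k=e<max(2,1.5*e.std()); x,z=x[k],z[k]
    print("theta by slope",np.pi/2+np.arctan(p[0]))
```

```text
top plate 216 ang pct [1.366 1.431 1.637]
scene yellow 66 [  9.6  -2.9 194.9] raw ang 1.399
scene plate 661 ang pct [1.393 1.419 1.734]
t 15.45 tcp [535.3 -90.5 165.8] tip unit 6.6 -0.0 175.0 x-axis [ 0.961  0.277 -0.001] F [-0.38 -0.17 -0.38] gap 14.8
theta by slope 1.3683017031815017
theta by slope 1.3660665329936212
```

View pics/f_scene.png

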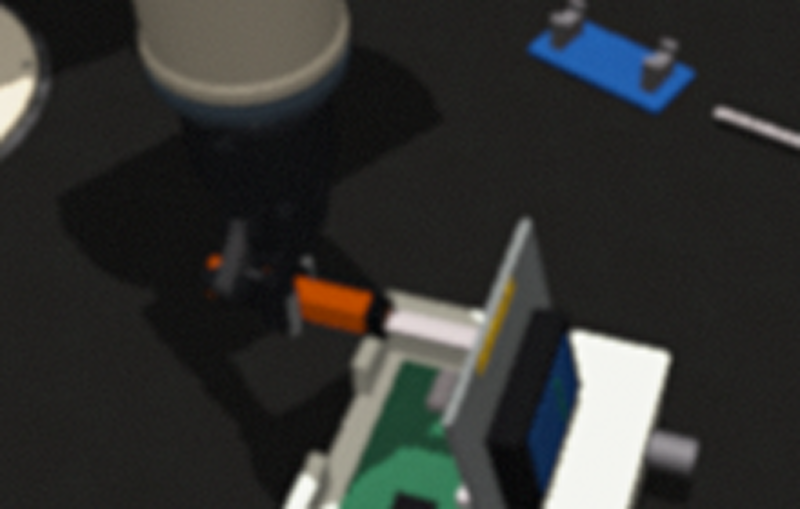

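View pics/f_top.png

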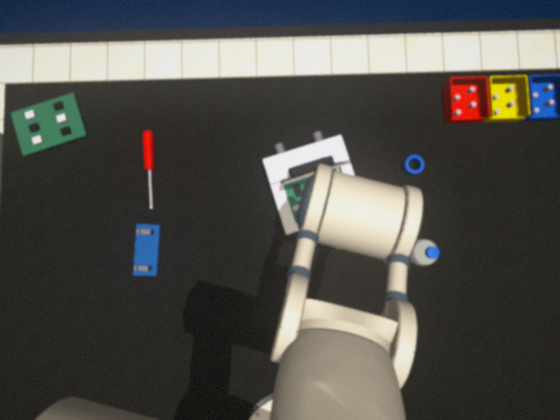

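The cover stands just short of upright, resting on the blade tip at about (480,340) in the crop. In the top view the bottle (424,252), ring (414,164) and screwdriver (148,165) are where they started.

```bash
python3 -c "
from rig import robot
print(robot.sign_off())"
```

```text
the job is handed in; nothing more can be done
None
```

I took the pry tool from its rest, put the blade about 23 mm into the notch under the yellow edge, and swung the cover up along its arc in slow steps. I handed the job in after about 15.5 s, with the tool still gripped at 80 N.

- **Cover angle:** at the last check it leaned on the blade tip 0.03–0.05 rad short of the 1.41 balance point. A line fit to its outer face gave 1.37 rad, the yellow edge about 1.38, and the blade-tip position about 1.36. These agree to roughly 0.02 rad.
- **Angle drift:** two scene images one camera call apart at the previous stop read the same angle (1.387 and 1.388 before correction). I took no repeat reading after the final 1 mm push.
- **Contact force:** the wrist force was near zero, within its noise, so contact with the blade was judged from the images and the tip position.
- **Other objects:** the bottle, screwdriver and adapter ring looked unmoved in the final top image.

No check failed.

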